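# Unload the pulley from the swing-washer fixture

### The arm

A 6-joint arm with a two-finger parallel gripper is mounted at the origin on the work surface; the furniture and walls round the work are solid. World frame = base frame: x ahead of the robot, y to its left, z up, the work surface at z = 0. Lengths are in m, angles in rad, forces in N, time in s.
With the tool pointing down it reaches from about 0.25 to 0.8 m from the base axis. Payload 3.9 kg.
Tool frame: the origin (TCP) lies at the very end of the fingers, on their centre line; the grasp point (between the pads) lies 19 mm behind it (grip_depth is the distance from the TCP to the grasp point, in m); y points along the fingers, z is the direction in which the jaws open and shut, and the axes are right-handed (so a half turn about y gives the same grasp; the last joint's range is limited). The gripper opens to 85 mm and grips with 20 to 120 N. Pads are 22 mm wide; open, the fingers measure 114 mm over their backs; the gripper's body (76 mm by 85 mm) begins 54 mm behind the grasp point. The pads swing forward as they close: fully open they stand 13 mm farther back than shut.
Start: joints at [-1.249, 0.26, -0.138, 1.173, 0, 1.571], TCP at [0.166, -0.498, 0.231] pointing down, gripper open.
Joint ranges: [-2.78, 2.78], [-0.83, 1.72], [-1.28, 1.37], [-1.9, 2.12], [-1.57, 1.48], [-3.14, 3.14]. Speed limits (rad/s): [2.57, 2.57, 3.14, 3.14, 3.14, 3.14].

### API

Orientations are given as a rotation vector (axis times angle).
In Python, from rig import observe, read_camera, finish_job, grip_depth gives the robot as it stands. The module is installed in compiled form; this text tells all that it offers.
- The arm moves only by the shell command python3 -m creep 'ROWS'. ROWS is JSON, a list that holds one entry, the list of rows, each a list of 5 numbers: the gripper command: -1 is fully open, 1 is shut, values between are in proportion, then the shift along the tool's x, y, z in mm, then the turn about the tool's y in rad. In form: [[[jaw, dx, dy, dz, turn], ...]]. A call has 1 to 12 rows; each row is the pose to reach, as a shift and turn from the pose commanded when the call began, along the tool's axes at that moment; what a row does not reach only later rows make up. A row lasts 1/10 s, in which the tool goes at most 50 mm and 8.59 degrees, less where a joint would pass 70% of its speed; a pose out of reach is approached as far as the arm can. A call with a gripper value outside its range is refused whole. The fingers move at their own pace and stop on an object; the grip force is fixed at half the most. Time passes only in rows, so rows that repeat a pose let the fingers close. It gives the time, the measured TCP pose, the force and the opening at its end, in the units of the state.
- observe(): the state, without advancing time (a new reading comes with each control period).
- read_camera(name): name is "side" or "top"; returns a dict with "image" (480x640x3 uint8, red, green, blue), "intrinsics" (3x3 intrinsics, pixels), "view" (4x4, takes a point from world to camera coordinates). Camera axes: x right, y up, looking along -z (the intrinsics and any distortion apply to the point x, -y, -z); pixel columns grow to the right and rows downward; lengths in m; the calibration is good to about 2 mm. A picture is of the moment at which its call begins. There is no depth.
- finish_job(): hands the job in, once; it reports no verdict.
The state is a dict: "time_s": time; "joints": joint angles; "joint_velocities": joint speeds; "joint_torque": joint torques, N m; "tcp_pos": TCP position; "tool_rot": TCP orientation; "wrist_force": force on the tool from outside, world axes, zero at the start; "ft_torque": the same for the moment, N m; "grip_width": finger opening in m.
Only numpy, scipy, OpenCV 4.12 (cv2) and the standard library are available. Lean on these libraries where they do the work, as an engineer would, in place of code of your own. Each camera call takes 0.05 s, during which the arm holds its last target.

### The job

The belt pulley on the bench fixture has been drilled and the seat under it needs brushing: loosen the finger-tight nut on top by about half a turn counter-clockwise, swing the C-washer with the red knob fully aside, then take the pulley by its hub and lift it straight up off the post, without prying it against the washer. Finish while holding the pulley still and level right above the post, its underside 60 mm or more above the top of the nut, and leave everything else on the bench where it is.

Things in the scene. Friction and masses are not known exactly. Their poses are not given: they have to be found in the camera images.
- fixture: Grey base plate 175x120x18 mm fixed on the bench, level. Origin: on the bench, on the vertical axis of the post (seat 30 mm above the bench, 30 mm spigot up to 42 mm, 14 mm stud up to 117 mm). x axis: from the post to the washer's pivot pillar, 70 mm off, 20 mm thick, 90 mm high; x points away from the robot to within 0.5 rad. Plate: 65 mm behind the origin to 110 ahead, 60 to each side
- nut_grip (a point): Captive steel hex nut on the stud, 22 mm across flats. Point: on its axis, about half-way up the hexagon, 109 mm above the bench at the start; the hexagon spans 100 to 119 mm, rising up to 4.6 mm when loosened. Its round foot (24 mm) sits in a pocket of the washer and locks it until the nut is turned. This frame's x axis is square to one pair of flats and turns with the nut
- nut (a joint): Turn of the nut, rad: 0 to 0.3 at the start (friction about 0.1 N m), grows counter-clockwise seen from above, stop at 3.6. It rises 8 mm per full turn and frees the washer at about 1.8 rad. It stays where it is left and does not come off; several grips of the hexagon may be used
- washer_knob (a point): Middle of the red knob on the free end of the steel C-washer: upright, round, 16 mm diameter, 25 mm high, from 99 mm (washer's upper face) to 124 mm above the bench. At the start 48 mm from the nut's axis on the robot's side; always 118 mm from the pivot
- washer (a joint): Swing of the C-washer about its vertical pivot, rad: 0 closed over the pulley's hub, grows counter-clockwise seen from above (the knob goes to the robot's right, then away), stop at 1.75, stays where left (friction about 0.06 N m). 40 mm wide, 8 mm thick, underside 91 mm above the bench; a 16 mm slot passes the stud. The pulley clears it from 1.2 rad on
- washer_hinge (a point): Pivot axis of the C-washer near the washer's underside, 90 mm above the bench, on the pillar of the fixture; the pivot screw stands up to 106 mm above the bench
- pulley_hub (a point): Loose aluminium V-belt pulley, 0.3 to 0.65 kg: rim 84 mm diameter, 24 mm high at the bottom; above it a plain round hub 48 mm diameter; total height 60 mm; through bore 32 mm, passes over the nut. Point: on its axis, 10 mm below the hub's top, 50 mm above its underside, 80 mm above the bench at the start. z axis: the pulley's axis
- battery_spare: bystander: black power-tool battery 70 x 116 x 61 mm at the back, origin under its centre
- bit_box: bystander: small green box 51 x 76 x 50 mm at the back, origin under its centre
- tape_measure: bystander: black and orange tape measure 71 x 87 x 36 mm at the front right, origin under its centre
- file: bystander: half-round file 310 mm long, 29 mm high, along the right edge, origin under its centre
- brush: bystander: hand brush with a wooden handle, 200 mm long, 20 mm high, lying at the front left, origin under its centre
Things that resemble listed ones, but are neither listed nor needed, are in the scene too. Of the things shaped like the part that bears pulley_hub, the aluminium one is meant.

How it is judged:
By the outcome, as a careful person would: the job done as asked, in the order asked, and still so for the second after the job is handed in, while the arm keeps its last pose, push and grip.
It also fails if it takes over 69 s, if anything falls off the work surface, if the arm or the gripper's body presses on something with over 40 N, if the wrist force passes 120 N, or if a joint passes its speed limit or range.

## Working session

There is one attempt and no reset: what is moved stays moved. The work goes in short steps, Python scripts to look and compute and a shell command to move; the robot and the scene stay as the last step left them, time stands still between calls to the robot, and variables do not carry over. Pictures are saved under pics/ and viewed, and the job is handed in when it is done.

```bash
mkdir -p pics
python3 - <<'E'
from rig import observe, read_camera, grip_depth
import cv2, numpy as np
print(observe(), grip_depth)
for n in("side","top"):
    d=read_camera(n); cv2.imwrite(f"pics/{n}0.png",d["image"][:,:,::-1]); print(n,d.keys(),np.round(d["intrinsics"],1).tolist(),np.round(d["view"],4).tolist(), d.get('distortion'))
E
```

```text
{'time_s': 0.0, 'joints': array([-1.24897900e+00,  2.60664315e-01, -1.39364249e-01,  1.17266812e+00,
       -2.04347484e-05,  1.57080721e+00]), 'joint_velocities': array([-0.00221297,  0.00220139,  0.00031959, -0.00041539,  0.00228957,
        0.00031989]), 'joint_torque': array([ 6.48997338e-04, -4.05676603e+01,  2.53923208e+01,  1.86505797e-02,
        1.74689012e-04, -5.79558375e-06]), 'tcp_pos': array([ 0.16583664, -0.49741991,  0.23047703]), 'tool_rot': array([-0.33267218,  2.04952358, -2.04563923]), 'wrist_force': array([-0.4106351 , -0.0410967 , -0.72735643]), 'ft_torque': array([-0.04244763, -0.00503751, -0.01190524]), 'grip_width': 0.08543815642877249} 0.0187
side dict_keys(['image', 'intrinsics', 'view']) [[504.5, 0.0, 313.3], [0.0, 504.5, 244.4], [0.0, 0.0, 1.0]] [[0.9974, -0.0723, -0.0056, -0.5371], [0.0354, 0.4182, 0.9077, -0.126], [-0.0633, -0.9055, 0.4197, -1.0734], [0.0, 0.0, 0.0, 1.0]] None
top dict_keys(['image', 'intrinsics', 'view']) [[435.0, 0.0, 320.8], [0.0, 435.0, 249.1], [0.0, 0.0, 1.0]] [[0.0127, -0.9996, 0.0253, -0.0349], [0.9844, 0.0169, 0.1749, -0.5415], [-0.1753, 0.0227, 0.9843, -0.9785], [0.0, 0.0, 0.0, 1.0]] None
```

View pics/top0.png

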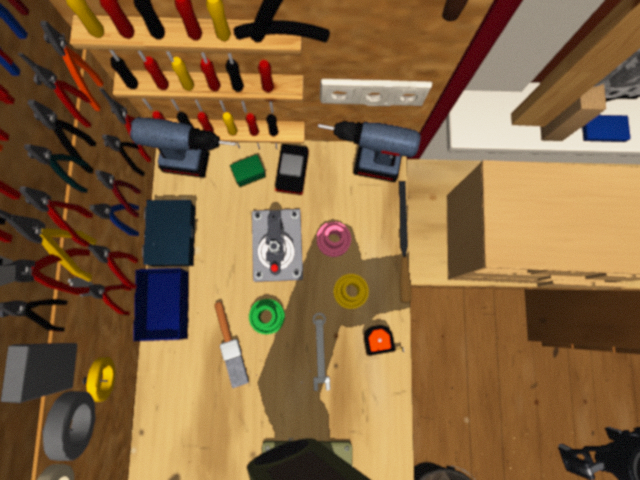

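View pics/side0.png

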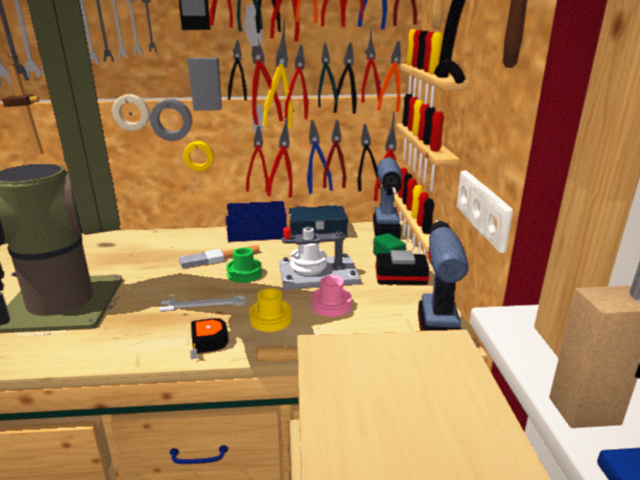

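Run:
```python
import cv2
t=cv2.imread("pics/top0.png")[195:295,240:310]; s=cv2.imread("pics/side0.png")[215:295,265:375]
cv2.imwrite("pics/tc.png",cv2.resize(t,None,fx=6,fy=6,interpolation=cv2.INTER_CUBIC)); cv2.imwrite("pics/sc.png",cv2.resize(s,None,fx=7,fy=7,interpolation=cv2.INTER_CUBIC))
```

```text
(no output)
```

View pics/tc.png

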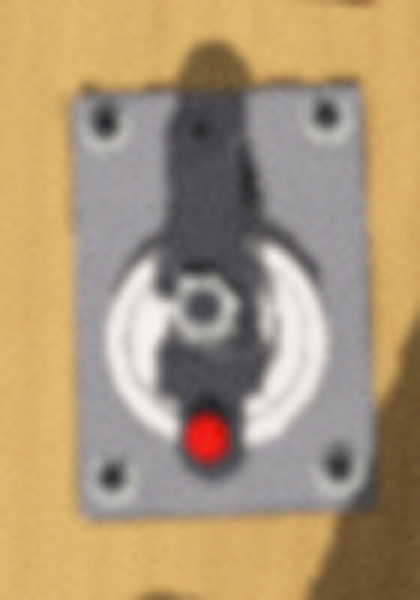

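View pics/sc.png

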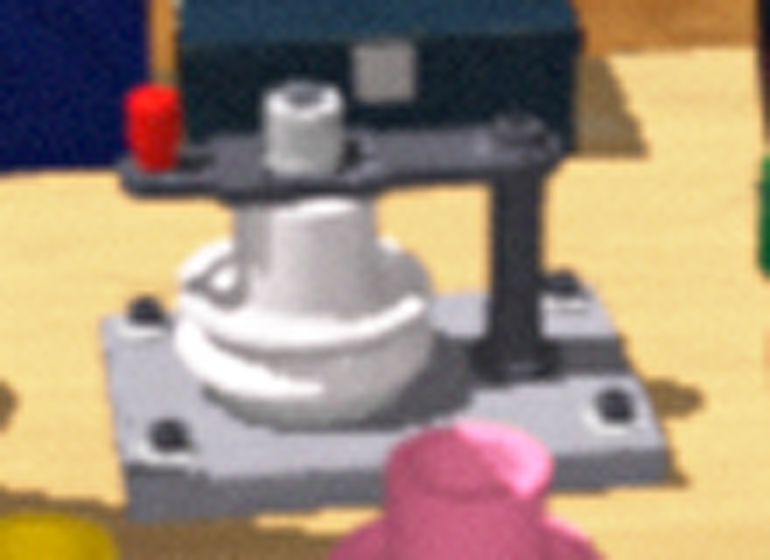

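```bash
cat > h.py <<'E'
import numpy as np, cv2, json
from rig import read_camera, observe
def grab(n,save=None):
    d=read_camera(n)
    if save: cv2.imwrite(f"pics/{save}.png",d["image"][:,:,::-1])
    return d
def ray(d,u,v):
    K=d["intrinsics"];V=d["view"];p=np.linalg.solve(K,[u,v,1.]);c=np.array([p[0],-p[1],-p[2]])
    R=V[:3,:3];return -R.T@V[:3,3],R.T@c
def onz(d,u,v,z):
    o,r=ray(d,u,v);return o+r*(z-o[2])/r[2]
def tri(d1,p1,d2,p2):
    o1,r1=ray(d1,*p1);o2,r2=ray(d2,*p2)
    t=np.linalg.lstsq(np.c_[r1,-r2],o2-o1,rcond=None)[0];a=o1+r1*t[0];b=o2+r2*t[1];return (a+b)/2,np.linalg.norm(a-b)
def proj(d,P):
    c=d["view"]@np.r_[P,1];q=d["intrinsics"]@np.array([c[0],-c[1],-c[2]]);return q[:2]/q[2]
def red(d,box):
    x0,y0,x1,y1=box;im=d["image"][y0:y1,x0:x1].astype(int)
    m=((im[...,0]>140)&(im[...,1]<70)&(im[...,2]<70)).astype(np.uint8)
    n,l,s,c=cv2.connectedComponentsWithStats(m);i=1+np.argmax(s[1:,4]);return c[i]+[x0,y0],s[i]
E
python3 - <<'E'
from h import *
T=grab("top");S=grab("side")
rt,st=red(T,(240,195,310,295));rs,ss=red(S,(265,215,375,295))
print(rt,st,rs,ss); print("knob",tri(T,rt,S,rs), onz(T,*rt,.122))
im=T["image"][195:295,240:310]
hsv=cv2.cvtColor(im,cv2.COLOR_RGB2HSV)
m=((hsv[...,1]<70)&(hsv[...,2]>60)).astype(np.uint8)
m=cv2.morphologyEx(m,cv2.MORPH_CLOSE,np.ones((9,9)))
c=max(cv2.findContours(m,0,1)[0],key=cv2.contourArea)
r=cv2.minAreaRect(c);print(r)
for p in cv2.boxPoints(r): print("corner",p+[240,195],onz(T,*(p+[240,195]),.018))
# nut top pick
nt=np.array([205/6+240-.4,308/6+195-.4]); ns=np.array([303/7+265-.4,95/7+215-.4])
print("nut",tri(T,nt,S,ns),onz(T,*nt,.119))
E
```

```text
[273.97674419 267.58139535] [31 69  7  8 43] [286.32857143 232.32857143] [18 12  7 12 70]
knob (array([0.48593538, 0.07635709, 0.1147021 ]), np.float64(0.0030640133688271238)) [0.48650942 0.0758282  0.122     ]
((36.51255416870117, 49.82644271850586), (71.0244140625, 49.617164611816406), 87.79740142822266)
corner [250.3574543  210.29394531] [0.64139005 0.14706326 0.018     ]
corner [299.93796539 208.38700104] [0.6486326  0.02534457 0.018     ]
corner [302.66765594 279.35894012] [0.47296595 0.01509408 0.018     ]
corner [253.08714294 281.2658844 ] [0.46656926 0.13339959 0.018     ]
nut (array([0.53341965, 0.07773583, 0.12232442]), np.float64(0.0013437078762467982)) [0.53471348 0.07804841 0.119     ]
```

Run:
```python
from h import *
from scipy.spatial.transform import Rotation as R
s=observe();M=R.from_rotvec(s["tool_rot"]).as_matrix();print(np.round(M,4))
goal=np.array([.5345,.0783,.200]);print("mm tool",M.T@(goal-s["tcp_pos"])*1000)
print("wanted jaw-dir yaw; current z yaw",np.arctan2(M[1,2],M[0,2]))
T=grab("top");S=grab("side")
a=cv2.resize(T["image"][236:258,262:284],None,fx=18,fy=18,interpolation=cv2.INTER_CUBIC)
b=cv2.resize(S["image"][222:244,297:319],None,fx=18,fy=18,interpolation=cv2.INTER_CUBIC)
cv2.imwrite("pics/nut.png",np.hstack([a,b])[:,:,::-1])
```

```text
[[-9.487e-01 -4.000e-04  3.163e-01]
 [-3.163e-01  1.200e-03 -9.487e-01]
 [-0.000e+00 -1.000e+00 -1.200e-03]]
mm tool [-531.82397379   31.30671625 -429.77611657]
wanted jaw-dir yaw; current z yaw -1.2490037957916176
```

View pics/nut.png

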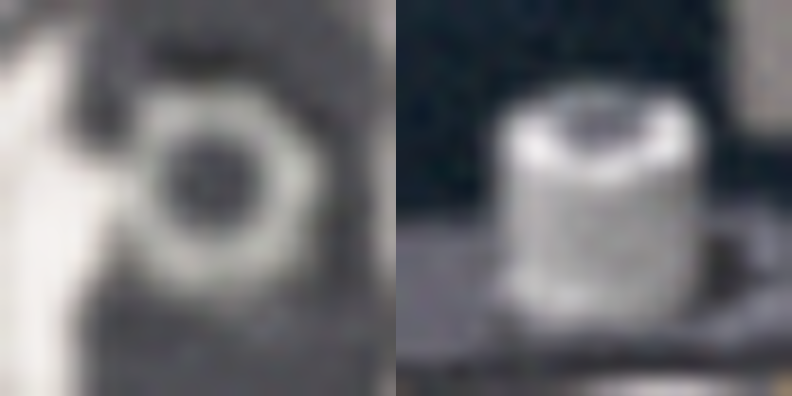

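```bash
python3 -m creep '[[[-0.2,-20,0,-16,0],[-0.2,-55,0,-44,0],[-0.2,-90,0,-72,0],[-0.2,-125,0,-100,0],[-0.2,-160,0,-128,0],[-0.2,-195,0,-156,-0.05],[-0.2,-230,0,-185,-0.1],[-0.2,-265,0,-213,-0.15],[-0.2,-300,0,-242,-0.2],[-0.2,-335,0,-270,-0.25],[-0.2,-360,0,-290,-0.27],[-0.2,-370,0,-300,-0.27]]]'
python3 - <<'E'
from h import *
from scipy.spatial.transform import Rotation as R
s=observe();M=R.from_rotvec(s["tool_rot"]).as_matrix();print(np.round(M,3));print(s["joints"],s["tcp_pos"])
g=np.array([.5345,.0783,.150]);print(M.T@(g-s["tcp_pos"])*1000)
E
```

```text
time_s: 1.5
tcp_pos: [0.4237, -0.0941, 0.2314]
tool_rot: [-0.576, 1.882, -1.881]
wrist_force: [-0.4, -0.2, -0.6]
grip_width: 0.0512
[[-0.828  0.001  0.561]
 [-0.561  0.    -0.828]
 [-0.001 -1.     0.   ]]
[-2.19043277e-01  1.03772084e-01 -3.36590713e-01  1.12949210e+00
  7.14651871e-04  2.32688631e+00] [ 0.42372125 -0.09409216  0.23138046]
[-188.32705242   81.58438993  -80.56472092]
```

```bash
python3 -m creep '[[[-0.2,-20,8,-9,0],[-0.2,-55,20,-24,0],[-0.2,-90,35,-39,0],[-0.2,-125,50,-54,0],[-0.2,-160,65,-69,0],[-0.2,-180,75,-77,0],[-0.2,-188,80,-80,0],[-0.2,-188,81,-80,0],[-0.2,-188,81,-80,0],[-0.2,-188,81,-80,0]]]'
python3 - <<'E'
from h import *
from scipy.spatial.transform import Rotation as R
s=observe();M=R.from_rotvec(s["tool_rot"]).as_matrix();print(s["joints"],s["tcp_pos"],np.arctan2(M[1,2],M[0,2]))
g=np.array([.5345,.0783,.103]);print(M.T@(g-s["tcp_pos"])*1000)
T=grab("top","t1");S=grab("side","s1")
print(proj(T,g),proj(S,g))
u,v=proj(S,g).astype(int)
a=cv2.resize(S["image"][v-60:v+40,u-60:u+60],None,fx=6,fy=6,interpolation=cv2.INTER_CUBIC)
cv2.imwrite("pics/s1c.png",a[:,:,::-1])
E
```

```text
time_s: 2.5
tcp_pos: [0.5331, 0.0738, 0.1509]
tool_rot: [-0.573, 1.885, -1.886]
wrist_force: [-0.5, 0.7, 0.4]
grip_width: 0.0513
[ 1.37651537e-01  3.28642252e-01 -2.57035298e-01  9.84836205e-01
 -3.18275094e-04  2.68889070e+00] [0.5331434  0.07375212 0.15094956] -0.9804429047368534
[-3.65308188 47.94873761 -3.04261719]
[274.23340149 247.33365395] [308.72770131 235.90843371]
```

View pics/s1c.png

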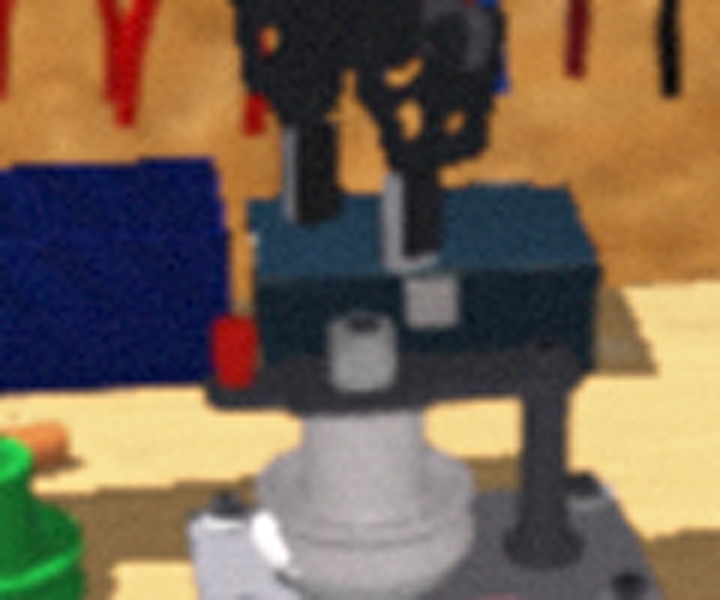

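View pics/t1.png

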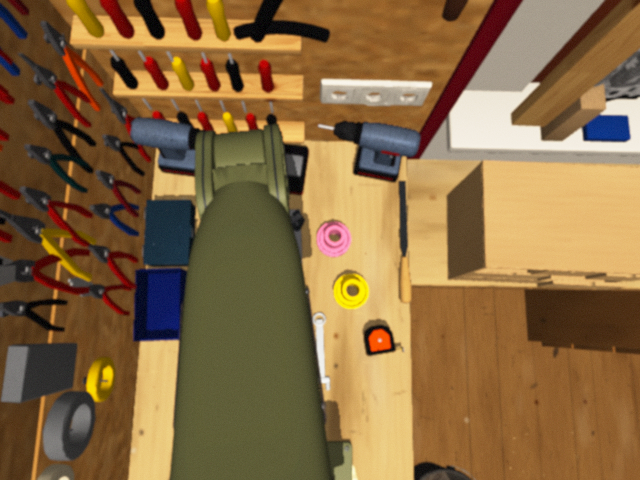

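```bash
python3 -m creep '[[[-0.2,0,4,0,0],[-0.2,0,8,0,0],[-0.2,0,8,0,0]]]'
python3 - <<'E'
from h import *
from scipy.spatial.transform import Rotation as R
s=observe();M=R.from_rotvec(s["tool_rot"]).as_matrix();print(s["joints"],s["tcp_pos"],np.arctan2(M[1,2],M[0,2]))
g=np.array([.5345,.0783,.103]);print(M.T@(g-s["tcp_pos"])*1000)
E
```

```text
time_s: 2.9
tcp_pos: [0.5329, 0.0745, 0.1417]
tool_rot: [-0.576, 1.885, -1.885]
wrist_force: [0.4, 0.1, -0.5]
grip_width: 0.051
[ 1.38983172e-01  3.36571847e-01 -2.71231938e-01  9.64231036e-01
  6.36475467e-07  2.68912147e+00] [0.53292068 0.07454783 0.14166644] -0.9793422713699589
[-3.44619107 38.66383163 -2.21325787]
```

```bash
python3 -m creep '[[[-0.2,-3.4,4,-2.2,0],[-0.2,-3.4,12,-2.2,0],[-0.2,-3.4,20,-2.2,0],[-0.2,-3.4,28,-2.2,0],[-0.2,-3.4,35,-2.2,0],[-0.2,-3.4,39,-2.2,0],[-0.2,-3.4,39,-2.2,0],[-0.2,-3.4,39,-2.2,0]]]'
python3 - <<'E'
from h import *
from scipy.spatial.transform import Rotation as R
s=observe();M=R.from_rotvec(s["tool_rot"]).as_matrix();print(s["tcp_pos"],s["wrist_force"],np.arctan2(M[1,2],M[0,2]))
S=grab("side")
a=cv2.resize(S["image"][176:276,250:370],None,fx=6,fy=6,interpolation=cv2.INTER_CUBIC)
cv2.imwrite("pics/s2c.png",a[:,:,::-1])
E
```

```text
time_s: 3.7
tcp_pos: [0.5352, 0.0785, 0.1033]
tool_rot: [-0.574, 1.884, -1.885]
wrist_force: [-0.0, -0.2, 0.4]
grip_width: 0.0509
[0.53521935 0.07853797 0.10331478] [-0.04145519 -0.22193849  0.39712224] -0.9790850095231022
```

View pics/s2c.png

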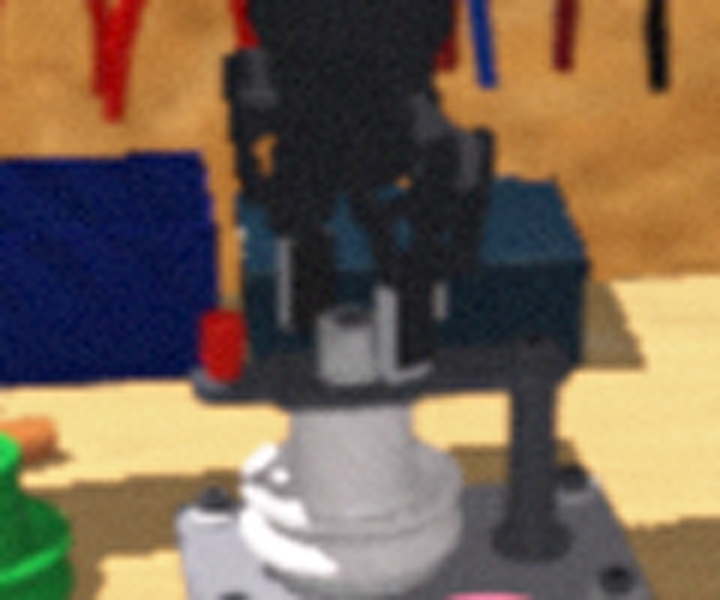

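The nut (crop 345,345) sits between the two pads (285 and 395). Closing on it.

```bash
python3 -m creep '[[[0.2,0,0,0,0],[0.4,0,0,0,0],[0.6,0,0,0,0],[0.9,0,0,0,0],[0.9,0,0,0,0],[0.9,0,0,0,0],[0.9,0,0,0,0]]]'
python3 - <<'E'
from h import *
from scipy.spatial.transform import Rotation as R
s=observe();M=R.from_rotvec(s["tool_rot"]).as_matrix();print(s["tcp_pos"],s["wrist_force"],s["ft_torque"],np.arctan2(M[1,2],M[0,2]),s["grip_width"])
E
```

```text
time_s: 4.45
tcp_pos: [0.5339, 0.081, 0.1041]
tool_rot: [-0.576, 1.889, -1.878]
wrist_force: [-5.0, 5.9, 6.0]
grip_width: 0.0203
[0.53391507 0.08095817 0.10405525] [-4.9661345   5.87691802  5.98910964] [1.30559596 0.87841909 0.03664607] -0.9774863712521786 0.02032757960879694
```

```bash
python3 -m creep '[[[0.9,0,0,-1.5,0],[0.9,0,0,-2.6,0],[0.9,0,0,-2.6,-0.08],[0.9,0,-0.2,-2.6,-0.18],[0.9,0,-0.4,-2.6,-0.28],[0.9,0,-0.5,-2.6,-0.38],[0.9,0,-0.6,-2.6,-0.48],[0.9,0,-0.8,-2.6,-0.6],[0.9,0,-0.8,-2.6,-0.6]]]'
cat > st.py <<'E'
from h import *
from scipy.spatial.transform import Rotation as R
s=observe();M=R.from_rotvec(s["tool_rot"]).as_matrix();print(s["time_s"],s["tcp_pos"].round(4),"F",s["wrist_force"].round(1),"T",s["ft_torque"].round(2),"yaw",np.arctan2(M[1,2],M[0,2]).round(3),s["grip_width"].round(4),"j6",s["joints"][5].round(2))
print("Ftool",(M.T@s["wrist_force"]).round(1),"tilt",np.degrees(np.arccos(-M[2,1])).round(2))
E
python3 st.py
```

```text
time_s: 5.35
tcp_pos: [0.5337, 0.0812, 0.1049]
tool_rot: [-1.006, 1.482, -1.48]
wrist_force: [-2.7, 1.9, 6.4]
grip_width: 0.0202Traceback (most recent call last):
  File "st.py", line 3, in <module>
    s=observe();M=R.from_rotvec(s["tool_rot"]).as_matrix();print(s["time_s"],s["tcp_pos"].round(4),"F",s["wrist_force"].round(1),"T",s["ft_torque"].round(2),"yaw",np.arctan2(M[1,2],M[0,2]).round(3),s["grip_width"].round(4),"j6",s["joints"][5].round(2))
                                                                                                                                                                                                      ^^^^^^^^^^^^^^^^^^^^^
AttributeError: 'float' object has no attribute 'round'
```

```bash
sed -i 's/s\["grip_width"\].round(4)/round(float(s["grip_width"]),4)/' st.py; python3 st.py; python3 -m creep '[[[0.9,0,-0.5,0,-0.1],[0.9,0,-0.7,0,-0.2],[0.9,0,-0.8,0,-0.3],[0.9,0,-0.9,0,-0.4],[0.9,0,-1.0,0,-0.5],[0.9,0,-1.2,0,-0.6],[0.9,0,-1.3,0,-0.7],[0.9,0,-1.4,0,-0.8],[0.9,0,-1.6,0,-0.9],[0.9,0,-1.6,0,-0.9]]]'; python3 st.py
```

```text
5.35 [0.5337 0.0812 0.1049] F [-2.7  1.9  6.4] T [0.44 0.6  0.05] yaw -0.377 0.0202 j6 2.1
Ftool [-0.8 -6.4 -3.2] tilt 0.07
time_s: 6.35
tcp_pos: [0.5333, 0.0811, 0.106]
tool_rot: [-1.411, 0.818, -0.817]
wrist_force: [-2.5, 3.7, 5.4]
grip_width: 0.0201
6.35 [0.5333 0.0811 0.106 ] F [-2.5  3.7  5.4] T [0.55 0.67 0.07] yaw 0.521 0.0201 j6 1.2
Ftool [-4.4 -5.4 -0.3] tilt 0.07
```

```bash
python3 -m creep '[[[0.9,0,-0.3,0,-0.1],[0.9,0,-0.5,0,-0.2],[0.9,0,-0.6,0,-0.3],[0.9,0,-0.7,0,-0.4],[0.9,0,-0.8,0,-0.5],[0.9,0,-1.0,0,-0.6],[0.9,0,-1.1,0,-0.7],[0.9,0,-1.2,0,-0.8],[0.9,0,-1.4,0,-0.9],[0.9,0,-1.4,0,-0.9]]]'; python3 st.py;python3 -m creep '[[[0.9,0,-0.3,0,-0.1],[0.9,0,-0.5,0,-0.2],[0.9,0,-0.6,0,-0.3],[0.9,0,-0.7,0,-0.4],[0.9,0,-0.8,0,-0.5],[0.9,0,-1.0,0,-0.6],[0.9,0,-1.1,0,-0.7],[0.9,0,-1.1,0,-0.7],[0.9,0,-1.1,0,-0.7]]]'; python3 st.py
```

```text
time_s: 7.35
tcp_pos: [0.5332, 0.0808, 0.1072]
tool_rot: [-1.567, 0.12, -0.118]
wrist_force: [-3.7, 1.2, 4.2]
grip_width: 0.02
7.35 [0.5332 0.0808 0.1072] F [-3.7  1.2  4.2] T [0.44 0.71 0.05] yaw 1.419 0.02 j6 0.3
Ftool [-3.8 -4.2  0.6] tilt 0.05
time_s: 8.25
tcp_pos: [0.5332, 0.0806, 0.1081]
tool_rot: [-1.528, -0.427, 0.429]
wrist_force: [-3.9, 0.2, 3.8]
grip_width: 0.0204
8.25 [0.5332 0.0806 0.1081] F [-3.9  0.2  3.8] T [0.28 0.72 0.1 ] yaw 2.117 0.0204 j6 -0.4
Ftool [-3.2 -3.8  2.2] tilt 0.05
```

```bash
python3 -m creep '[[[0.4,0,0,0,0],[0.1,0,0,0,0],[-0.1,0,0,0,0],[-0.1,0,0,0,0],[-0.1,0,-10,0,0],[-0.1,0,-25,0,0.1],[-0.1,0,-40,0,0.25],[-0.1,0,-45,0,0.4],[-0.1,0,-45,0,0.49],[-0.1,0,-45,0,0.49],[-0.1,0,-45,0,0.49]]]'; python3 st.py
python3 - <<'E'
from h import *
from scipy.spatial.transform import Rotation as R
s=observe();M=R.from_rotvec(s["tool_rot"]).as_matrix()
g=np.array([.4855,.0784,.106]);print(M.T@(g-s["tcp_pos"])*1000)
S=grab("side")
a=cv2.resize(S["image"][176:276,250:370],None,fx=6,fy=6,interpolation=cv2.INTER_CUBIC)
cv2.imwrite("pics/s3c.png",a[:,:,::-1])
E
```

```text
time_s: 9.35
tcp_pos: [0.5339, 0.0807, 0.1537]
tool_rot: [-1.57, -0.049, 0.048]
wrist_force: [0.6, -0.1, -0.6]
grip_width: 0.047
9.35 [0.5339 0.0807 0.1537] F [ 0.6 -0.1 -0.6] T [0.   0.01 0.  ] yaw 1.633 0.047 j6 0.09
Ftool [ 0.6  0.6 -0.2] tilt 0.03
[-48.440905    47.62296408   0.70188248]
```

View pics/s3c.png

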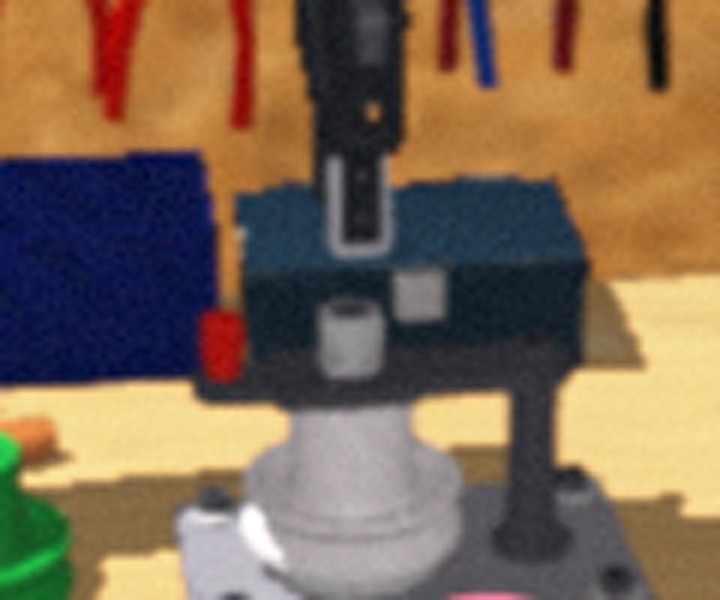

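```bash
python3 -m creep '[[[-0.1,-20,0,0.7,0],[-0.1,-40,0,0.7,0],[-0.1,-48.4,0,0.7,0],[-0.1,-48.4,6,0.7,0],[-0.1,-48.4,16,0.7,0],[-0.1,-48.4,27,0.7,0],[-0.1,-48.4,38,0.7,0],[-0.1,-48.4,45,0.7,0],[-0.1,-48.4,47.5,0.7,0],[-0.1,-48.4,47.5,0.7,0],[0.2,-48.4,47.5,0.7,0],[0.4,-48.4,47.5,0.7,0]]]'; python3 st.py
python3 - <<'E'
from h import *
S=grab("side")
a=cv2.resize(S["image"][176:276,250:370],None,fx=6,fy=6,interpolation=cv2.INTER_CUBIC)
cv2.imwrite("pics/s4c.png",a[:,:,::-1])
E
```

```text
time_s: 10.6
tcp_pos: [0.4858, 0.0786, 0.1062]
tool_rot: [-1.57, -0.048, 0.047]
wrist_force: [-0.5, -0.6, -0.2]
grip_width: 0.0256
10.6 [0.4858 0.0786 0.1062] F [-0.5 -0.6 -0.2] T [0.02 0.03 0.01] yaw 1.631 0.0256 j6 0.1
Ftool [-0.6  0.2 -0.6] tilt 0.06
```

View pics/s4c.png

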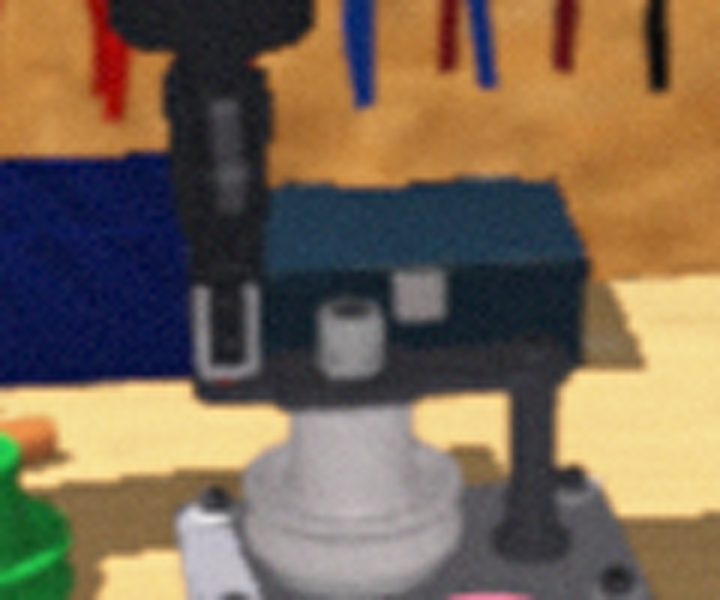

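```bash
python3 -m creep '[[[0.4,0.4,0,-9.4,-0.08],[0.4,1.5,0,-18.8,-0.16],[0.4,3.4,0,-28,-0.24],[0.4,6,0,-37.1,-0.32],[0.4,9.3,0,-46,-0.4],[0.4,13.3,0,-54.5,-0.48],[0.4,18,0,-62.7,-0.56],[0.4,20.6,0,-66.6,-0.6],[0.4,20.6,0,-66.6,-0.6]]]'; python3 st.py
python3 - <<'E'
from h import *
S=grab("side")
a=cv2.resize(S["image"][176:276,250:370],None,fx=6,fy=6,interpolation=cv2.INTER_CUBIC)
cv2.imwrite("pics/s5c.png",a[:,:,::-1])
E
```

```text
time_s: 11.55
tcp_pos: [0.5106, 0.0129, 0.1061]
tool_rot: [-1.509, -0.517, 0.515]
wrist_force: [-0.5, 0.3, 0.4]
grip_width: 0.0257
11.55 [0.5106 0.0129 0.1061] F [-0.5  0.3  0.4] T [-0.03  0.02 -0.04] yaw 2.23 0.0257 j6 -0.63
Ftool [-0.2 -0.4  0.6] tilt 0.06
```

View pics/s5c.png

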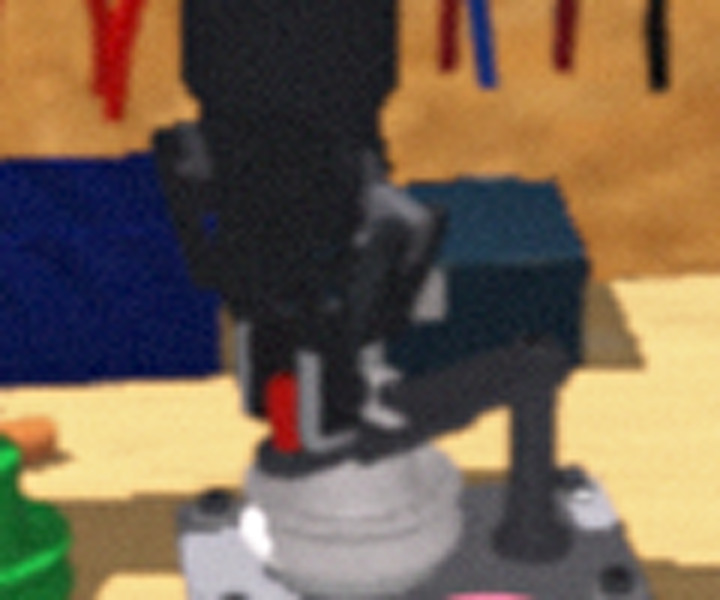

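```bash
python3 -m creep '[[[0.4,0.4,0,-9.4,-0.08],[0.4,1.5,0,-18.8,-0.16],[0.4,3.4,0,-28,-0.24],[0.4,6,0,-37.1,-0.32],[0.4,9.3,0,-46,-0.4],[0.4,13.3,0,-54.5,-0.48],[0.4,18,0,-62.7,-0.56],[0.4,20.6,0,-66.6,-0.6],[0.4,20.6,0,-66.6,-0.6]]]'; python3 st.py; python3 -m creep '[[[0.4,0.4,0,-9.4,-0.08],[0.4,1.5,0,-18.8,-0.16],[0.4,3.4,0,-28,-0.24],[0.4,6,0,-37.1,-0.32],[0.4,9.3,0,-46,-0.4],[0.4,13.3,0,-54.5,-0.48],[0.4,13.3,0,-54.5,-0.48]]]'; python3 st.py
python3 - <<'E'
from h import *
T=grab("top","t6")
S=grab("side")
a=cv2.resize(S["image"][176:276,250:370],None,fx=6,fy=6,interpolation=cv2.INTER_CUBIC)
cv2.imwrite("pics/s6c.png",a[:,:,::-1])
E
```

```text
time_s: 12.5
tcp_pos: [0.5675, -0.0266, 0.1057]
tool_rot: [-1.341, -0.977, 0.977]
wrist_force: [0.8, 0.5, 0.2]
grip_width: 0.0255
12.5 [ 0.5675 -0.0266  0.1057] F [0.8 0.5 0.2] T [ 0.03  0.02 -0.07] yaw 2.83 0.0255 j6 -1.31
Ftool [ 0.7 -0.2 -0.6] tilt 0.02
time_s: 13.2
tcp_pos: [0.6237, -0.0302, 0.1057]
tool_rot: [-1.125, -1.333, 1.332]
wrist_force: [0.3, 0.7, -0.9]
grip_width: 0.0255
13.2 [ 0.6237 -0.0302  0.1057] F [ 0.3  0.7 -0.9] T [-0.01  0.08  0.01] yaw -2.973 0.0255 j6 -1.79
Ftool [ 0.7  0.9 -0.4] tilt 0.05
```

View pics/s6c.png

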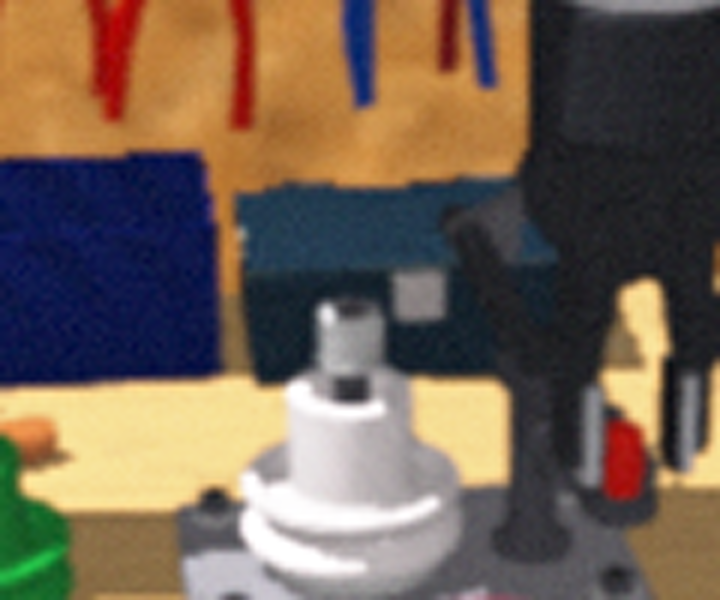

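```bash
python3 -m creep '[[[0.4,0.2,0,-5,-0.04],[0.4,0.4,0,-9.4,-0.08],[0.4,0.4,0,-9.4,-0.08],[0.4,0.4,0,-9.4,-0.08]]]'; python3 st.py;  python3 -m creep '[[[0.3,0,0,0,0],[0.3,0,-5,0,0],[0.3,0,-15,0,0],[0.3,0,-35,0,0],[0.3,0,-60,0,0],[0.3,0,-80,0,0],[0.3,0,-90,0,0],[0.3,0,-90,0,0],[0.3,0,-90,0,0]]]'; python3 st.py
python3 - <<'E'
from h import *
from scipy.spatial.transform import Rotation as R
s=observe();M=R.from_rotvec(s["tool_rot"]).as_matrix()
g=np.array([.5334,.0808,.195]);print(M.T@(g-s["tcp_pos"])*1000)
T=grab("top");S=grab("side")
rs,ss=red(S,(320,215,400,310));print(rs,ss,"knob@.1115",onz(S,*rs,.1115))
try: rt,q=red(T,(290,195,345,275)); print(rt,q,tri(T,rt,S,rs))
except Exception as e: print(e)
a=cv2.resize(S["image"][176:276,250:370],None,fx=6,fy=6,interpolation=cv2.INTER_CUBIC)
cv2.imwrite("pics/s7c.png",a[:,:,::-1])
E
```

```text
time_s: 13.7
tcp_pos: [0.6316, -0.0286, 0.1058]
tool_rot: [-1.081, -1.389, 1.389]
wrist_force: [-0.6, -0.0, 0.2]
grip_width: 0.0256
13.7 [ 0.6316 -0.0286  0.1058] F [-0.6 -0.   0.2] T [-0.01  0.06  0.02] yaw -2.894 0.0256 j6 -1.86
Ftool [ 0.1 -0.2  0.6] tilt 0.02
time_s: 14.6
tcp_pos: [0.6319, -0.0287, 0.1953]
tool_rot: [-1.08, -1.39, 1.391]
wrist_force: [0.1, -0.8, -1.2]
grip_width: 0.0298
14.6 [ 0.6319 -0.0287  0.1953] F [ 0.1 -0.8 -1.2] T [-0.01  0.03 -0.01] yaw -2.892 0.0298 j6 -1.87
Ftool [-0.8  1.2  0.1] tilt 0.03
[130.42614577   0.39119882  68.48408703]
[356.73333333 251.66666667] [34 31  7 12 60] knob@.1115 [ 0.62678431 -0.02946574  0.1115    ]
attempt to get argmax of an empty sequence
```

View pics/s7c.png

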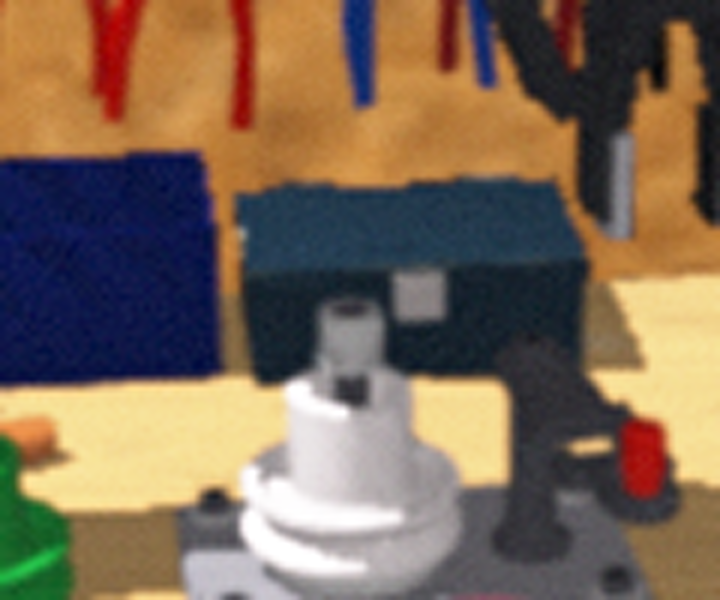

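```bash
python3 -m creep '[[[-0.6,10,0,5,0.13],[-0.6,25,0,13,0.27],[-0.6,40,0,21,0.41],[-0.6,55,0,29,0.55],[-0.6,70,0,37,0.69],[-0.6,85,0,45,0.83],[-0.6,100,0,53,0.97],[-0.6,115,0,60,1.11],[-0.6,125,0,66,1.25],[-0.6,130.4,0,68.5,1.39],[-0.6,130.4,0,68.5,1.53],[-0.6,130.4,0,68.5,1.67]]]';python3 -m creep '[[[-0.6,0,0,0,0.08],[-0.6,0,0,0,0.087],[-0.6,0,0,0,0.087],[-0.6,0,0,0,0.087]]]'; python3 st.py
python3 - <<'E'
from h import *
from scipy.spatial.transform import Rotation as R
s=observe();M=R.from_rotvec(s["tool_rot"]).as_matrix()
g=np.array([.5334,.0808,.060]);print(M.T@(g-s["tcp_pos"])*1000)
E
```

```text
time_s: 15.9
tcp_pos: [0.5326, 0.0809, 0.1945]
tool_rot: [-1.568, -0.112, 0.116]
wrist_force: [-0.4, 1.2, 0.4]
grip_width: 0.0683
time_s: 16.3
tcp_pos: [0.5333, 0.0807, 0.1952]
tool_rot: [-1.57, -0.05, 0.051]
wrist_force: [0.5, -0.5, -0.4]
grip_width: 0.068
16.3 [0.5333 0.0807 0.1952] F [ 0.5 -0.5 -0.4] T [ 0.02 -0.02  0.01] yaw 1.635 0.068 j6 0.09
Ftool [ 0.5  0.4 -0.5] tilt 0.05
[  0.18840663 135.22930419   0.13888893]
```

```bash
python3 -m creep '[[[-0.6,0,10,0,0],[-0.6,0,28,0,0],[-0.6,0,48,0,0],[-0.6,0,68,0,0],[-0.6,0,85,0,0],[-0.6,0,97,0,0],[-0.6,0,108,0,0],[-0.6,0,118,0,0],[-0.6,0,127,0,0],[-0.6,0,133,0,0],[-0.6,0,135,0,0],[-0.6,0,135,0,0]]]'; python3 st.py
python3 - <<'E'
from h import *
S=grab("side")
a=cv2.resize(S["image"][176:276,250:370],None,fx=6,fy=6,interpolation=cv2.INTER_CUBIC)
cv2.imwrite("pics/s8c.png",a[:,:,::-1])
E
```

```text
time_s: 17.5
tcp_pos: [0.5336, 0.0808, 0.0606]
tool_rot: [-1.57, -0.05, 0.05]
wrist_force: [1.4, -0.7, -0.1]
grip_width: 0.0683
17.5 [0.5336 0.0808 0.0606] F [ 1.4 -0.7 -0.1] T [0.03 0.   0.03] yaw 1.634 0.0683 j6 0.09
Ftool [ 1.4  0.1 -0.8] tilt 0.01
```

View pics/s8c.png

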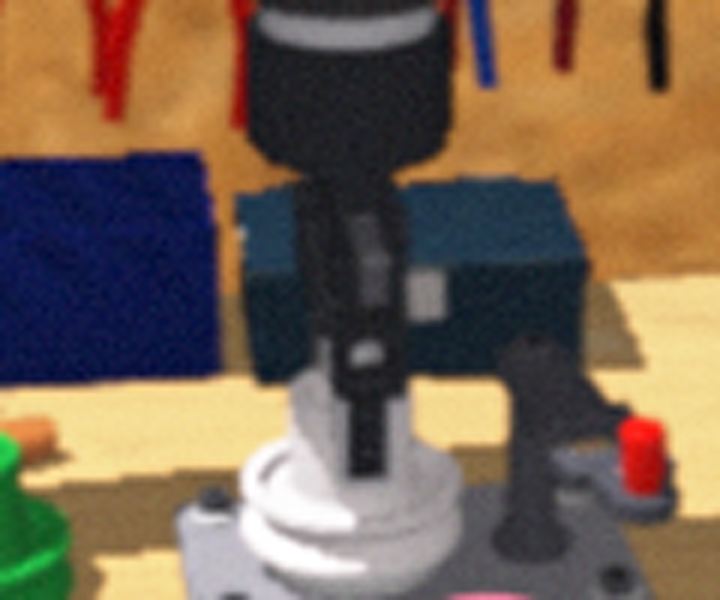

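```bash
python3 -m creep '[[[-0.3,0,0,0,0],[-0.1,0,0,0,0],[0.2,0,0,0,0],[0.8,0,0,0,0],[0.8,0,0,0,0],[0.8,0,0,0,0],[0.8,0,0,0,0]]]'; python3 st.py
```

```text
time_s: 18.25
tcp_pos: [0.5341, 0.0809, 0.0617]
tool_rot: [-1.57, -0.051, 0.049]
wrist_force: [-0.9, -0.3, 5.5]
grip_width: 0.0471
18.25 [0.5341 0.0809 0.0617] F [-0.9 -0.3  5.5] T [0.01 0.34 0.07] yaw 1.634 0.0471 j6 0.09
Ftool [-0.9 -5.5 -0.2] tilt 0.08
```

```bash
python3 -m creep '[[[0.8,0,-2,0,0],[0.8,0,-4,0,0],[0.8,0,-7,0,0],[0.8,0,-10,0,0],[0.8,0,-10,0,0]]]'; python3 st.py
```

```text
time_s: 18.75
tcp_pos: [0.5338, 0.0808, 0.0709]
tool_rot: [-1.57, -0.05, 0.049]
wrist_force: [-0.1, 0.3, -4.3]
grip_width: 0.0469
18.75 [0.5338 0.0808 0.0709] F [-0.1  0.3 -4.3] T [0.04 0.   0.01] yaw 1.634 0.0469 j6 0.09
Ftool [-0.1  4.3  0.3] tilt 0.02
```

```bash
python3 -m creep '[[[0.8,0,-6,0,0],[0.8,0,-14,0,0],[0.8,0,-22,0,0],[0.8,0,-30,0,0],[0.8,0,-38,0,0],[0.8,0,-46,0,0],[0.8,0,-54,0,0],[0.8,0,-62,0,0],[0.8,0,-70,0,0],[0.8,0,-76,0,0],[0.8,0,-80,0,0],[0.8,0,-80,0,0]]]'; python3 st.py; python3 -m creep '[[[0.8,0,-6,0,0],[0.8,0,-14,0,0],[0.8,0,-24,0,0],[0.8,0,-35,0,0],[0.8,0,-46,0,0],[0.8,0,-57,0,0],[0.8,0,-68,0,0],[0.8,0,-79,0,0],[0.8,0,-86,0,0],[0.8,0,-90,0,0],[0.8,0,-90,0,0],[0.8,0,-90,0,0]]]'; python3 -m creep '[[[0.8,0,0,0,0],[0.8,0,0,0,0],[0.8,0,0,0,0],[0.8,0,0,0,0]]]';python3 st.py
python3 - <<'E'
from h import *
grab("top","t9");S=grab("side","s9")
a=cv2.resize(S["image"][136:276,250:370],None,fx=4,fy=4,interpolation=cv2.INTER_CUBIC)
cv2.imwrite("pics/s9c.png",a[:,:,::-1])
E
```

```text
time_s: 19.95
tcp_pos: [0.5341, 0.0808, 0.1513]
tool_rot: [-1.57, -0.051, 0.049]
wrist_force: [-0.3, -0.6, -4.7]
grip_width: 0.0467
19.95 [0.5341 0.0808 0.1513] F [-0.3 -0.6 -4.7] T [ 0.01 -0.01 -0.03] yaw 1.634 0.0467 j6 0.09
Ftool [-0.3  4.7 -0.6] tilt 0.07
time_s: 21.15
tcp_pos: [0.5334, 0.0807, 0.2403]
tool_rot: [-1.57, -0.049, 0.05]
wrist_force: [-0.1, 0.3, -5.8]
grip_width: 0.0466
time_s: 21.55
tcp_pos: [0.5335, 0.0807, 0.2405]
tool_rot: [-1.57, -0.049, 0.05]
wrist_force: [-0.4, -0.2, -4.8]
grip_width: 0.0464
21.55 [0.5335 0.0807 0.2405] F [-0.4 -0.2 -4.8] T [ 0.01  0.   -0.03] yaw 1.634 0.0464 j6 0.09
Ftool [-0.4  4.8 -0.2] tilt 0.02
```

View pics/s9c.png

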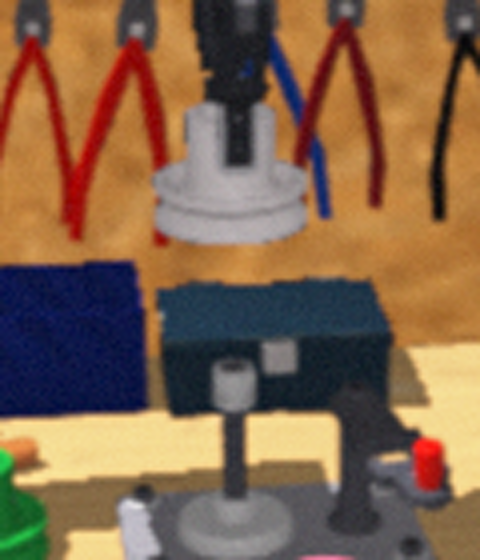

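View pics/s9.png

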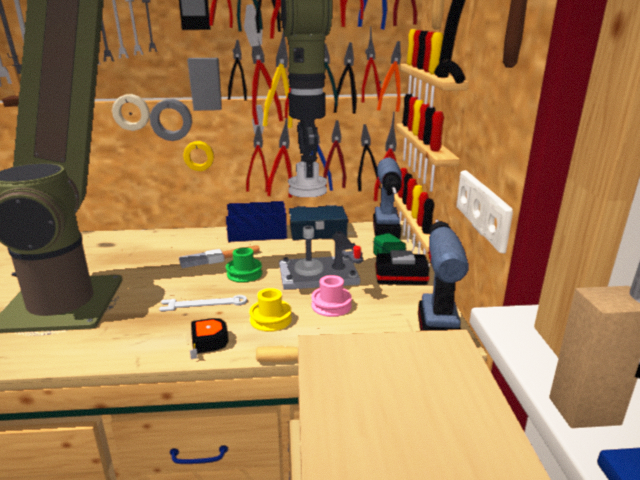

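View pics/t9.png

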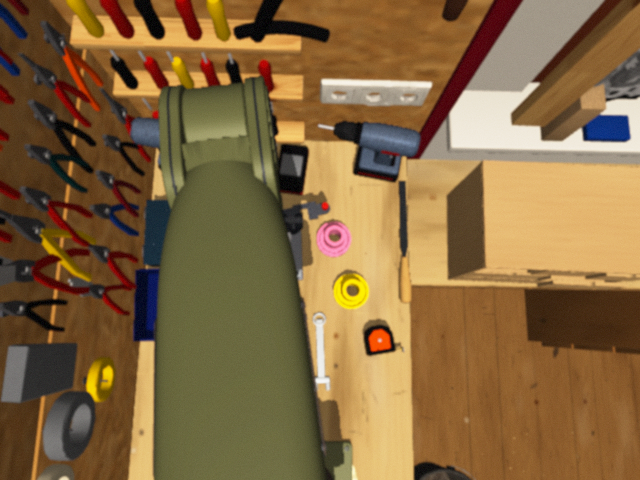

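Run:
```python
from h import *
S=grab("side")
for z in(.199,.209,.269): print(z,proj(S,[.5335,.0807,z]), "lowest rim edge",max(proj(S,[.5335+.042*np.cos(a),.0807+.042*np.sin(a),z])[1] for a in np.linspace(0,6.28,60)))
from rig import finish_job
s=observe();print(abs(s["joint_velocities"]).max(),s["wrist_force"])
print(finish_job())
```

```text
0.199 [307.78488279 195.08577911] lowest rim edge 201.70094000532384
0.209 [307.73807984 190.70513259] lowest rim edge 197.18859038465223
0.269 [307.4495332  163.69784447] lowest rim edge 169.34179566946483
0.0022555946308560624 [ 0.58480659  0.20800288 -5.65305825]
the job is handed in; nothing more can be done
None
```

The job is done and handed in at about 22 s of the 69 s allowed. The pulley is held still above the post, and no verdict came back.

1. **Nut:** I gripped the hexagon and turned it 3.1 rad counter-clockwise in one grip, following its rise. In the side view it rose about 4 mm, as half a turn should give.
2. **Washer:** I swung it by the red knob to about 1.72 rad, where the stop is at 1.75. The force stayed around 1 N throughout.
3. **Pulley:** I took the aluminium pulley by its hub and lifted it straight up 179 mm. Side force stayed below 1 N, and it weighs about 0.45 to 0.5 kg.

**Last checks:**
- **Height:** the underside is about 209 mm above the bench, roughly 86 mm above the nut's top. The rim's lower edge shows at pixel row 197 in the side picture, as that height predicts.
- **Level and still:** the tool is tilted 0.02° and is over the post's axis. The arm is at rest.
- **Rest of the bench:** the things visible in the two last pictures look where they were. The arm hides part of the top view, so I checked there only what shows.

**One disagreement:** the post's axis measured by camera was about 2.5 mm off the one felt when gripping the nut. I used the felt one from then on. The finger opening also drifted from 47.1 to 46.4 mm during the lift, with no sign of slip.

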